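# Set out plug and clamp screw from the covered spares bins

### The job

Get out the spares for servicing the air meter: grip the clear snap cover's handle so that the sprung tab below its end is pressed in, lift the cover off its bin and lay it right way up on the middle of the rubber mat. Stand the hexagonal plug from under the cover upright in the tray's narrow pocket, and lay the long T-handle screw lengthways in the wide pocket. Set all three down without dropping them, and leave the other spares in their bins and the things on the bench alone.

Things in the scene. Friction and masses are not known exactly. Their poses are not given: they have to be found in the camera images.
- bin_cover: fixed black bin under the snap cover; 104 x 104 mm outside, 30 mm high, walls and floor 4 mm. Origin under its centre, 6 mm above the bench, z up. Its latch stands on the +y wall, 51 mm above the origin at most: a rail with the sprung tab in the middle (x = 0) and two steel catches at x = +36 and -36 mm, 10 mm wide, which reach in to y = 41.5 mm, 2 mm above the cover's edge (y = 45 mm)
- bin_long: fixed open black bin with the long T-handle screw; size and origin as bin_cover, no keepers. All six bins stand edge to edge, same yaw, in a 2 x 3 grid of 104 mm pitch on a 6 mm steel base plate, 224 x 328 mm; which bin stands where varies
- cover: clear plate 98 x 94 x 4 mm, notched for the tab, with four 6 mm lugs below (2.5 mm play), 100 to 120 g. Origin: middle of the plate's underside, z up; starts 30 mm above bin_cover's origin, same axes. On top a grey handle block, 26 mm wide in x (centred), y -2 to +43 mm, top 36 mm above the origin; below 23 mm its +y end is cut back to y = 30 mm to let the tab in. Grip these two ends, along y, and lift straight
- tab (a joint): inward (-y) travel of the grey sprung tab on bin_cover's latch, m: 0 out and latched, 0.011 flush with the block's end, 0.0145 its stop (3 N at 0, 7 N flush); above 0.005 the catches are off the cover (centred). At 0 it spans y 46 to 54 mm of bin_cover, 26 mm in x, 35 to 51 mm above its origin, just below the block's overhang: fingers closing on the block's ends, low down, press it. It stays on the bin
- hex_plug: steel plug with a hexagonal body, 24 mm across flats and 20 mm high, and on top a round boss 14 mm across and 4 mm high; 50 to 110 g. Origin under its centre, z up along the plug; two flats face +x and -x, the others every 60 degrees. Starts upright on the floor of bin_cover, beside the round plug (their places vary)
- round_plug: the other plug under the cover: like the hexagonal one but with a round body, 26 mm across; stays in its bin
- long_screw: steel T-handle clamp screw lying flat: shank 60 mm long and 12 mm thick along x, with a crossbar 40 mm long and 11 mm thick along y, its axis 5.5 mm short of the +x end; 50 to 100 g. Origin in the middle of the shank, on its axis (so 6 mm above what it lies on), z up. Starts on the floor of bin_long, at any yaw
- short_screw: the short T-handle screw, alike but with a 36 mm shank, in another open bin: not the wanted one; origin in the middle of its shank; stays in its bin
- square_nut: steel block 26 x 26 x 20 mm in an open bin, stays there; origin under its centre
- collar: steel ring 32 mm across, 18 mm high, in an open bin, stays there; origin under its centre
- key_bar: steel bar 52 x 12 x 12 mm in an open bin, stays there; origin under its centre
- bin_short: fixed open bin of the short screw, as bin_long
- bin_nut: fixed open bin of the square block, as bin_long
- bin_collar: fixed open bin of the ring, as bin_long
- bin_pin: fixed open bin of the bar, as bin_long
- tray: fixed bright aluminium tray 130 x 130 mm, 18 mm high, walls and floor 3 mm. Origin under its centre, z up. A 3 mm partition along x (y from 10 to 13 mm, 18 mm high) parts it into a wide pocket on the -y side (124 x 72 mm) and a narrow pocket on the +y side (124 x 49 mm), both long in x
- wide_pocket (a point): middle of the wide pocket's floor, 3 mm above the bench; x along the pocket, y across it
- narrow_pocket (a point): middle of the narrow pocket's floor, 3 mm above the bench; x along the pocket, y across it
- mat: fixed black rubber mat, 140 x 140 x 4 mm, on the other side of the rack from the tray (sides vary); origin under its centre
- beaker: clear plastic beaker, 70 mm across, 100 mm high, behind; loose, leave alone; origin under its centre
- steel_bowl: steel mixing bowl with a side handle, 140 mm across, 120 mm high, behind the rack; loose, leave alone; origin under its centre
- sample_jar: capped jar, 60 mm across, 100 mm high, behind; loose, leave alone; origin under its centre
- wrench: wrench 180 mm long lying across in front of the rack; loose, leave alone; its handle is towards -x of its own frame, origin at its middle
- weight: brass weight 36 mm across, 48 mm high, in front of the rack on the right; loose, leave alone; origin under its centre
Things that resemble listed ones, but are neither listed nor needed, are in the scene too. Of the things that look like the tray, take the one that is farthest from the robot's base at the start.

How it is judged:
By the outcome, as a careful person would: the job done as asked, in the order asked, and still so for the second after the job is handed in, with the robot touching nothing.
It also fails if it takes over 64 s, if anything falls off the work surface, if the arm or the gripper's body presses on something with over 40 N, if the wrist force passes 120 N, or if a joint passes its speed limit or range.

### The arm

A 7-joint arm with a two-finger parallel gripper is mounted at the origin on the work surface. World frame = base frame: x ahead of the robot, y to its left, z up, the work surface at z = 0. Lengths are in m, angles in rad, forces in N, time in s.
With the tool pointing down it reaches from about 0.4 to 0.85 m from the base axis. Payload 10.4 kg.
Tool frame: the origin (TCP) lies midway between the tips of the shut fingers; the grasp point (between the pads) lies 19 mm behind it; z points along the fingers, y is the line along which they close (so a half turn about z gives the same grasp; the last joint's range is limited). The gripper opens to 87 mm and grips with 3 to 60 N. Pads are 19 mm wide; open, the fingers measure 117 mm over their backs; the gripper's body (75 mm by 190 mm) begins 51 mm behind the grasp point.
Start: joints at [-1.22, 0.332, -0.065, 1.46, 0.022, 1.35, -0.088], TCP at [0.228, 0.582, 0.223] pointing down, gripper open.
Joint ranges: [-2.6, 2.6], [-0.5, 2.12], [-1.47, 1.34], [0.16, 2.42], [-1.27, 4.41], [0.06, 2.06], [-2.6, 2.6]. Speed limits (rad/s): [2.22, 2.22, 2.79, 2.79, 3.14, 3.14, 3.14].

### API

Orientations are given as a unit quaternion [x, y, z, w].
In Python, from bench import r gives the robot as it stands.
- The arm moves only by the tool arm_command, never from a script. Its arguments are lists of equal length, an entry for each row: "xyz": the shift along the world's x, y, z in m, a list of three; "rot": the turn, a rotation vector about the world's x, y, z in rad, a list of three. In form: {"xyz": [[tx, ty, tz], ...], "rot": [[ax, ay, az], ...]}. A call has 1 to 20 rows; each row is the pose to reach, as a shift and turn from the pose commanded when the call began; what a row does not reach only later rows make up. A row lasts 1/12 s, in which the tool goes at most 41.7 mm and 7.16 degrees, less where a joint would pass 70% of its speed; a pose out of reach is approached as far as the arm can. A call with a gripper value outside its range is refused whole. "grip" is the opening, from 0 (shut) to 1 (fully open), set as the call begins (left out, the last holds). The fingers move at their own pace and stop on an object; "squeeze" is the grip in N (left out, the last holds). Time passes only in rows, so rows that repeat a pose let the fingers close. It gives the time, the measured TCP pose, the force, the opening and the grip force at its end, in the units of the state.
- r.read_state(): the state, without advancing time (a new reading comes with each control period).
- r.camera(name): name is "scene" or "top" or "wrist"; returns the picture (384x512x3 uint8, red, green, blue); there is no depth.
- r.camera_model(name): a dict with "fx", "fy", "cx", "cy" (pixels), "T" (4x4, takes a point from camera to world coordinates). Camera axes: x right, y up, looking along -z (the intrinsics and any distortion apply to the point x, -y, -z); pixel columns grow to the right and rows downward; lengths in m; the calibration is good to about 2 mm. A picture is of the moment at which its call begins: read the wrist's pose just before it. camera_model takes no time and is no camera call; for the wrist camera it gives the pose at the moment of the call.
- r.close_job(): hands the job in; it is judged then, once.
Trained networks look in the newest picture that a camera, given by its name, has taken for a name from the list of things; names that differ only in an ending like _2 or _b are one class to them, and where a whole thing is asked for, a point or a joint stands for the part that bears it (a point fixed in the world has none). Each returns a list of dicts, best first, with "conf" (0 to 1); they miss things now and then, are a little off and sometimes report something else, mostly with a low value. They report only what shows in the picture. A call takes as long as a camera call. They do not tell look-alikes from the thing itself.
- r.look_for(label, camera): "at" ([x, y, z] in m, in the coordinates of the camera as it stood for that picture, good to about 4 mm: the middle of the surface that is visible of it).
- r.spot_point(label, camera): "at" ([x, y, z] in m, in the coordinates of the camera as it stood for that picture, good to about 4 mm: a listed point, or the origin of a listed thing).
The state is a dict: "time": time; "joint_positions": joint angles; "joint_vel": joint speeds; "joint_torque": joint torques, N m; "ee_pos": TCP position; "eef_rot": TCP orientation; "ft_force": force on the tool from outside, world axes, zero at the start; "torque": the same for the moment, N m; "width": finger opening in m; "grip_force": force on a finger pad.
Only numpy, scipy, OpenCV 4.12 (cv2) and the standard library are available. Lean on these libraries where they do the work, as an engineer would, in place of code of your own. Each camera call takes 0.05 s, during which the arm holds its last target. There are 200 camera calls.

## Working session

There is one attempt and no reset: what is moved stays moved. The work goes in short steps, Python scripts to look and compute and a tool call to move; the robot and the scene stay as the last step left them, time stands still between calls to the robot, and variables do not carry over. Pictures are saved under pics/ and viewed, at most 10 in all, crops included, and the job is handed in when it is done.

Besides the shell and the picture viewer there is one more tool, called after "Emit:" as name(argument=value, ...) on one line, values as JSON. arm_command: Moves the arm, as the interface text tells. Its arguments: {"type":"object","properties":{"xyz":{"type":"array"},"rot":{"type":"array"},"grip":{"type":"number"},"squeeze":{"type":"number"}},"required":["xyz","rot"]}

```bash
mkdir -p pics; ls; cat > h.py <<'E'
from bench import r
import numpy as np, cv2
from scipy.spatial.transform import Rotation as R
def world(cam,p):
    T=np.array(r.camera_model(cam)["T"]); return (T@np.r_[p,1])[:3]
def ray(cam,u,v,z,M=None):
    m=M or r.camera_model(cam); T=np.array(m["T"])
    d=T[:3,:3]@np.array([(u-m["cx"])/m["fx"],-(v-m["cy"])/m["fy"],-1]); o=T[:3,3]
    return o+d*(z-o[2])/d[2]
def pix(cam,p,M=None):
    m=M or r.camera_model(cam); T=np.array(m["T"]); q=np.linalg.inv(T)@np.r_[p,1]
    return np.array([m["cx"]+m["fx"]*q[0]/-q[2], m["cy"]+m["fy"]*-q[1]/-q[2]])
def save(n,im): cv2.imwrite("pics/"+n+".png",im[...,::-1])
E
python3 - <<'E'
from h import *
a=r.camera("scene");b=r.camera("top")
save("s0",a);save("t0",b)
for c in("scene","top"):
    m=r.camera_model(c);print({k:(np.round(v,3).tolist() if k=="T" else v) for k,v in m.items()})
s=r.read_state();print(s)
for n in ["bin_cover","bin_long","tray","mat","wide_pocket","narrow_pocket","cover","long_screw"]:
    print(n,[(np.round(world("top",d["at"]),3).tolist(),round(d["conf"],2)) for d in r.spot_point(n,"top")[:4]])
E
```

```text
pics
{'fx': 434.345570070026, 'fy': 434.345570070026, 'cx': 257.5701306585178, 'cy': 189.01993115418534, 'T': [[0.487, -0.641, 0.593, 1.218], [0.873, 0.359, -0.33, -0.394], [-0.002, 0.679, 0.734, 0.889], [0.0, 0.0, 0.0, 1.0]]}
{'fx': 421.3030736822587, 'fy': 421.3030736822587, 'cx': 253.50944355889092, 'cy': 196.85638081501847, 'T': [[-0.001, 0.981, -0.195, 0.289], [-1.0, -0.005, -0.019, -0.02], [-0.02, 0.195, 0.981, 1.459], [0.0, 0.0, 0.0, 1.0]]}
{'time': 0.1, 'joint_positions': array([-1.2196026 ,  0.33281673, -0.0646733 ,  1.46086131,  0.02156743,
        1.34991758, -0.08848856]), 'joint_vel': array([ 0.00032179, -0.00350989,  0.00114731, -0.0011959 , -0.00151685,
       -0.00108189, -0.00073804]), 'joint_torque': array([ 2.02519026e-03, -6.24535847e+01,  2.50745245e-02, -3.90719748e+01,
       -6.14207215e-02,  3.64459539e-02,  4.10668338e-05]), 'ee_pos': array([0.22809711, 0.58150789, 0.2218265 ]), 'eef_rot': array([ 1.85811467e-01,  9.82585197e-01, -6.46427560e-04, -1.03436565e-04]), 'ft_force': array([0.50440782, 0.18375605, 1.13392416]), 'torque': array([-0.00069451,  0.06570733,  0.03451532]), 'grip_force': 0.0, 'width': 0.08714720517947322}
bin_cover [([0.506, 0.098, 0.009], 0.58), ([0.597, -0.115, 0.007], 0.54)]
bin_long [([0.49, -0.102, 0.008], 0.9)]
tray [([0.313, -0.378, 0.002], 0.84), ([0.543, -0.312, -0.001], 0.57)]
mat [([0.508, 0.34, -0.002], 0.68)]
wide_pocket [([0.537, -0.344, 0.002], 0.95)]
narrow_pocket [([0.545, -0.278, 0.004], 0.79), ([0.313, -0.344, -0.0], 0.66)]
cover [([0.593, -0.11, 0.035], 0.81), ([0.507, 0.339, -0.003], 0.55), ([0.502, 0.004, 0.004], 0.23)]
long_screw [([0.591, -0.112, 0.033], 0.57), ([0.487, -0.103, 0.018], 0.53)]
```

View pics/t0.png

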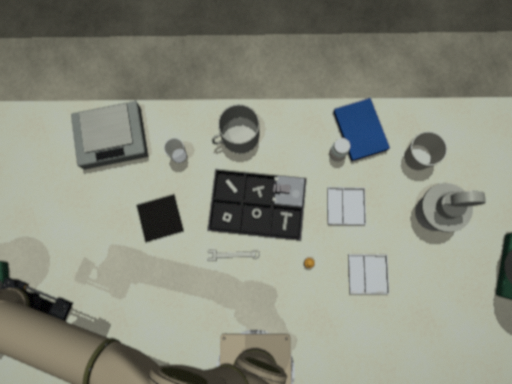

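View pics/s0.png

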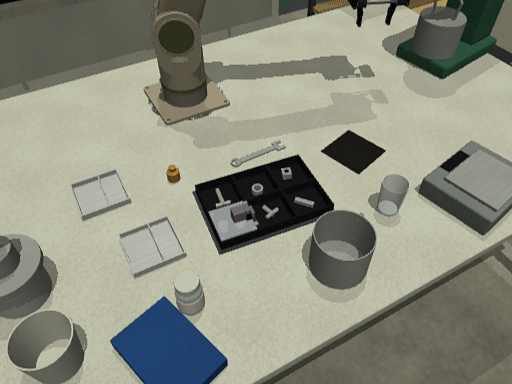

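```bash
python3 - <<'E'
from h import *
a=cv2.imread("pics/s0.png");b=cv2.imread("pics/t0.png")
A=cv2.resize(a[150:252,185:340],None,fx=5,fy=5,interpolation=3)[:, :400]
B=cv2.resize(b[165:245,265:370],None,fx=3.8,fy=3.8,interpolation=3)
o=np.zeros((510,800,3),np.uint8);o[:A.shape[0],:400]=A;o[:B.shape[0],400:400+B.shape[1]]=B[:,:400]
cv2.imwrite("pics/c0.png",o)
E
```

```text
(no output)
```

View pics/c0.png

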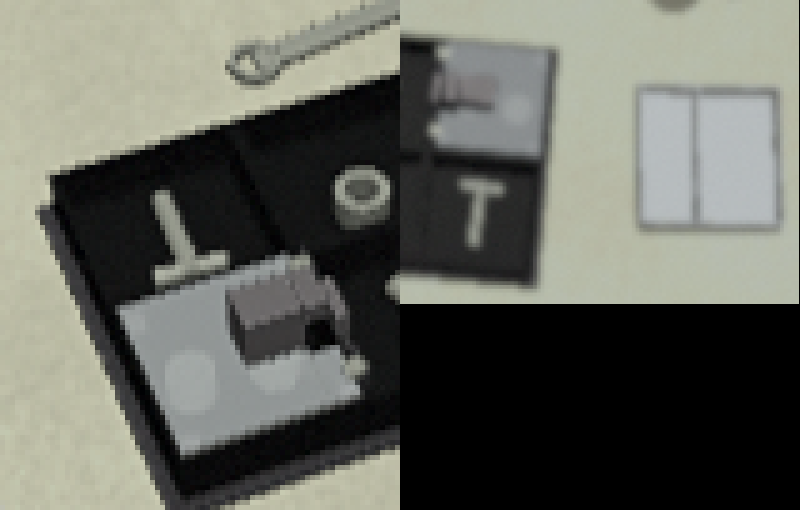

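Top view: the cover is at (289,190) with its latch towards world +y, so rack yaw ≈ -4°. The long T is at (286,220) and its look-alike, the short T, at (259,190). The far tray is at (346,207), and the nearer look-alike tray (368,274) is not the one to use. The mat is at (160,218). The crop confirms the cover, the long T and the far tray, with its narrow pocket on the +y side.

Emit:
arm_command(xyz=[[0.017,-0.034,0.01],[0.034,-0.067,0.02],[0.052,-0.1,0.03],[0.07,-0.135,0.03],[0.087,-0.168,0.03],[0.104,-0.2,0.03],[0.121,-0.235,0.03],[0.139,-0.27,0.03],[0.156,-0.3,0.03],[0.174,-0.336,0.03],[0.19,-0.37,0.03],[0.208,-0.403,0.03],[0.226,-0.437,0.03],[0.243,-0.47,0.03],[0.26,-0.504,0.03],[0.278,-0.538,0.03],[0.295,-0.571,0.03],[0.312,-0.605,0.03],[0.33,-0.64,0.03],[0.345,-0.67,0.03]], rot=[[0,0,0.015],[0,0,0.03],[0,0,0.045],[0,0,0.06],[0,0,0.075],[0,0,0.09],[0,0,0.105],[0,0,0.12],[0,0,0.135],[0,0,0.15],[0,0,0.165],[0,0,0.18],[0,0,0.195],[0,0,0.21],[0,0,0.225],[0,0,0.24],[0,0,0.255],[0,0,0.27],[0,0,0.285],[0,0,0.3]], grip=1.0)

```text
time: 2.17
ee_pos: [0.5739, -0.0907, 0.2528]
eef_rot: [0.037, 0.999, -0.0, 0.0]
ft_force: [0.0, 0.7, 0.7]
width: 0.0868
grip_force: 0.0
```

Emit:
arm_command(xyz=[[0,0,0],[0,0,0],[0,0,0],[0,0,0]], rot=[[0,0,0],[0,0,0],[0,0,0],[0,0,0]])

```text
time: 2.5
ee_pos: [0.5731, -0.0866, 0.2526]
eef_rot: [0.036, 0.999, 0.0, -0.0]
ft_force: [0.6, 0.4, 0.0]
width: 0.087
grip_force: 0.0
```

```bash
python3 - <<'E'
from h import *
s=r.read_state();print(s["time"],s["ee_pos"],s["eef_rot"],s["joint_positions"])
m=r.camera_model("wrist");print(m)
im=r.camera("wrist");save("w1",im)
for n in ["bin_cover","cover","tab","hex_plug","round_plug","bin_long","long_screw","tray","wide_pocket","narrow_pocket"]:
    print(n,[(np.round(world("wrist",d["at"]),3).tolist(),round(d["conf"],2)) for d in r.spot_point(n,"wrist")[:3]])
E
```

```text
2.5 [ 0.57308495 -0.08662588  0.25259187] [ 3.59842220e-02  9.99352258e-01  4.44231281e-04 -5.24417501e-05] [-0.40251544  0.23081734  0.56548486  1.56798673 -0.1260756   1.37942917
  1.67382065]
{'fx': 277.95112268945223, 'fy': 277.95112268945223, 'cx': 258.0323432594377, 'cy': 190.218639080627, 'T': array([[ 0.07248102, -0.94939151, -0.30561783,  0.48721699],
       [ 0.99736926,  0.06931011,  0.02122881, -0.08158335],
       [ 0.00102795, -0.30635251,  0.95191758,  0.4140069 ],
       [ 0.        ,  0.        ,  0.        ,  1.        ]])}
bin_cover []
cover [([0.595, -0.118, 0.035], 0.86), ([0.545, -0.282, 0.005], 0.62), ([0.512, 0.103, 0.011], 0.42)]Traceback (most recent call last):
  File "<stdin>", line 6, in <module>
ValueError: it knows: beaker, bin_collar, bin_cover, bin_long, bin_nut, bin_pin, bin_short, collar, cover, hex_plug, key_bar, long_screw, mat, narrow_pocket, round_plug, sample_jar, short_screw, square_nut, steel
```

View pics/w1.png

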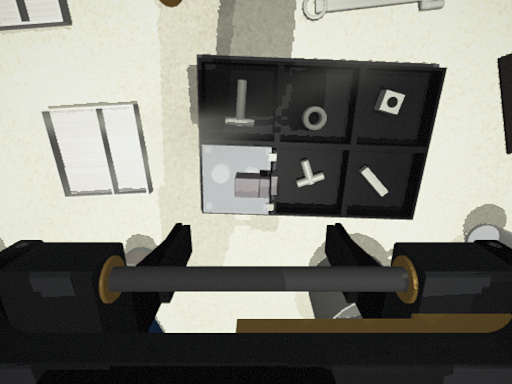

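```bash
python3 - <<'E'
from h import *
b=cv2.imread("pics/w1.png")
A=cv2.resize(b[130:230,190:300],None,fx=6,fy=6,interpolation=3)[:600,:660]
cv2.imwrite("pics/c1.png",A)
for u,v in [(199,56),(445,68),(413,218),(203,212)]: print(ray("wrist",u,v,.036).round(4))
def blob(mask,z,nm):
    n,l,st,c=cv2.connectedComponentsWithStats(mask.astype(np.uint8))
g=cv2.cvtColor(b,6)
for n in ["bin_long","long_screw","tray","wide_pocket","narrow_pocket","hex_plug","round_plug"]:
    print(n,[(np.round(world("wrist",d["at"]),3).tolist(),round(d["conf"],2)) for d in r.spot_point(n,"wrist")[:3]])
E
```

```text
[ 0.4295 -0.1505  0.036 ]
[0.4654 0.155  0.036 ]
[0.6685 0.135  0.036 ]
[ 0.6364 -0.1732  0.036 ]
bin_long [([0.488, -0.108, 0.002], 0.85), ([0.498, -0.003, 0.004], 0.59)]
long_screw [([0.489, -0.108, 0.017], 0.64)]
tray [([0.545, -0.319, -0.0], 0.71)]
wide_pocket [([0.544, -0.346, -0.001], 0.63)]
narrow_pocket [([0.548, -0.282, 0.0], 0.56)]
hex_plug []
round_plug []
```

View pics/c1.png

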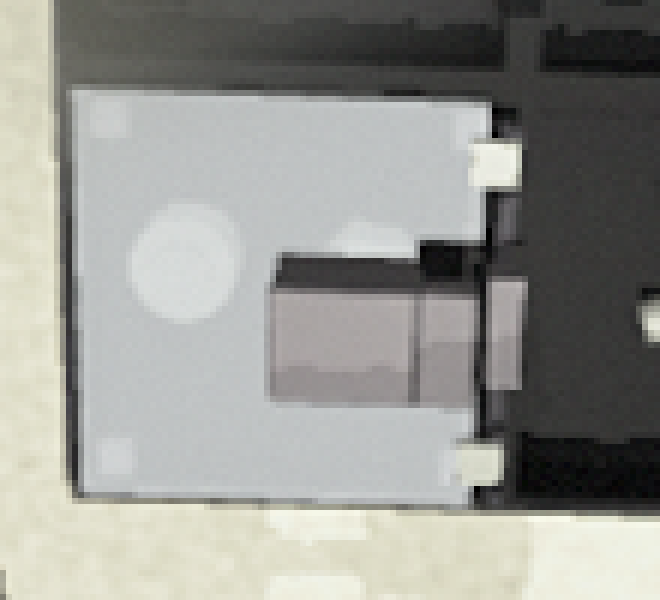

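```bash
python3 - <<'E'
from h import *
f=lambda u,v,z: ray("wrist",190+(u-2.5)/6,130+(v-2.5)/6,z)[:2]
P=np.array([f(72,90,.040),f(492,103,.040),f(471,502,.040),f(80,493,.040)]);print(P.round(4),P.mean(0))
H=np.array([f(270,290,.072),f(482,291,.072),f(476,406,.072),f(268,401,.072)]);print(H.round(4),H.mean(0))
print("tab",f(525,277,.057),f(521,390,.057))
for Q in (P,H):
    for i in range(4):
        d=Q[(i+1)%4]-Q[i];print(np.linalg.norm(d).round(4),np.degrees(np.arctan2(d[1],d[0])).round(1))
print("rack pred of bin centre",np.array([.55,-.0084])+R.from_euler('z',-6.1,degrees=True).as_matrix()[:2,:2]@[.052,-.104])
m=r.camera_model("top");
b=cv2.imread("pics/t0.png")
f=lambda u,v,z: ray("top",u,v,z)[:2]
# tray corners from crop t: px=265+(u-400)/3.8,165+v/3.8
t=lambda u,v:(265+(u-400)/3.8,165+v/3.8)
T=np.array([f(*t(*c),.018) for c in [(638,87),(777,90),(779,230),(638,227)]]);print(T.round(4),T.mean(0))
T=np.array([ray("wrist",u,v,.018)[:2] for u,v in [(43,111),(137,102),(151,189),(67,196)]]);print("wr",T.round(4),T.mean(0))
q=np.array([ray("top",u,v,.004)[:2] for u,v in [(137,205),(174,195),(184,231),(147,241)]]);print("mat",q.round(4),q.mean(0))
E
```

```text
[[ 0.5376 -0.1623]
 [ 0.5475 -0.0688]
 [ 0.6436 -0.0796]
 [ 0.6342 -0.1736]] [ 0.59072445 -0.12107192]
[[ 0.5785 -0.1193]
 [ 0.5821 -0.0744]
 [ 0.6078 -0.0773]
 [ 0.6033 -0.1223]] [ 0.59293182 -0.09834767]
tab [ 0.58373714 -0.06440302] [ 0.61003291 -0.06670856]
0.0941 84.0
0.0967 -6.4
0.0945 -95.7
0.0973 173.3
0.045 85.5
0.0259 -6.4
0.0452 -95.7
0.025 173.3
rack pred of bin centre [ 0.59065411 -0.11733688]
[[ 0.606  -0.2513]
 [ 0.6026 -0.3782]
 [ 0.4735 -0.3733]
 [ 0.4766 -0.2468]] [ 0.53968312 -0.31237164]
wr [[ 0.4789 -0.3775]
 [ 0.4768 -0.2466]
 [ 0.6007 -0.2514]
 [ 0.6023 -0.3797]] [ 0.53966068 -0.31381427]
mat [[0.5508 0.419 ]
 [0.5861 0.2892]
 [0.4582 0.2497]
 [0.4238 0.3773]] [0.50472059 0.3338152 ]
```

```bash
python3 - <<'E'
from h import *
for n in ["steel_bowl","sample_jar","beaker","mat"]:
    print(n,[(np.round(world("top",d["at"]),3).tolist(),round(d["conf"],2)) for d in r.spot_point(n,"top")[:3]])
print(ray("top",240,115,.12),ray("top",342,145,.1))
E
```

```text
steel_bowl [([0.807, 0.055, 0.0], 0.89)]
sample_jar [([0.737, -0.292, -0.001], 0.82), ([0.616, 0.088, 0.005], 0.25)]
beaker [([0.731, 0.279, 0.0], 0.96), ([0.544, -0.312, -0.001], 0.27)]
mat [([0.508, 0.34, -0.002], 0.68)]
[0.83685899 0.05093672 0.12      ] [ 0.73520805 -0.29136905  0.1       ]
```

Emit:
arm_command(xyz=[[0.01,-0.005,-0.03],[0.02,-0.011,-0.06],[0.02,-0.011,-0.09],[0.02,-0.011,-0.12],[0.02,-0.011,-0.14],[0.02,-0.011,-0.155],[0.02,-0.011,-0.155],[0.02,-0.011,-0.155]], rot=[[0,0,-0.015],[0,0,-0.03],[0,0,-0.03],[0,0,-0.03],[0,0,-0.03],[0,0,-0.03],[0,0,-0.03],[0,0,-0.03]])

```text
time: 3.87
ee_pos: [0.5929, -0.0992, 0.0974]
eef_rot: [0.052, 0.999, -0.0, -0.001]
ft_force: [0.4, -0.9, 0.7]
width: 0.0872
grip_force: 0.0
```

```bash
python3 - <<'E'
from h import *
im=r.camera("wrist");save("w2",im);s=r.read_state();print(s["ee_pos"],s["eef_rot"])
c,d=np.array([.5908,-.120]),R.from_euler('z',-5.9,degrees=True).as_matrix()[:2,:2]
for p in [(-13,-2,72),(-13,43,72),(13,43,72),(13,-2,72),(-49,-47,40),(-49,47,40),(49,-47,40)]:
    q=c+d@np.array(p[:2])/1000;print(p,pix("wrist",[*q,p[2]/1000]).round(1))
E
```

```text
[ 0.59363902 -0.09934196  0.09843799] [ 5.19530764e-02  9.98649464e-01 -4.08908461e-05  3.53652622e-04]
(-13, -2, 72) [227.8 205.8]
(-13, 43, 72) [290.1 205.7]
(13, 43, 72) [288.9 238.1]
(13, -2, 72) [229.  238.1]
(-49, -47, 40) [173.6 148.9]
(-49, 47, 40) [292.2 148.7]
(49, -47, 40) [183.9 257.4]
```

View pics/w2.png

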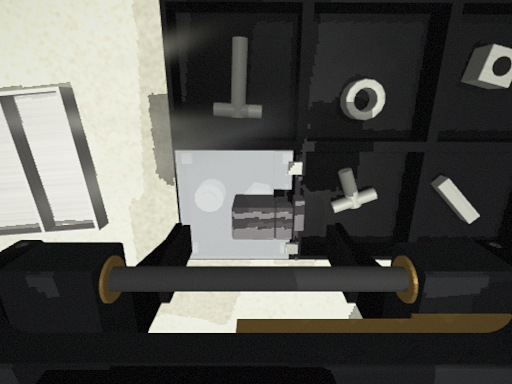

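Emit:
arm_command(xyz=[[0,0.0015,-0.02],[0,0.0015,-0.035],[0,0.0015,-0.046],[0,0.0015,-0.052],[0,0.0015,-0.052],[0,0.0015,-0.052]], rot=[[0,0,0],[0,0,0],[0,0,0],[0,0,0],[0,0,0],[0,0,0]])

```text
time: 4.42
ee_pos: [0.5936, -0.0978, 0.0463]
eef_rot: [0.052, 0.999, -0.0, 0.0]
ft_force: [0.8, 0.0, -0.6]
width: 0.0869
grip_force: 0.0
```

Emit:
arm_command(xyz=[[0,0,0],[0,0,0],[0,0,0],[0,0,0],[0,0,0],[0,0,0],[0,0,0],[0,0,0],[0,0,0],[0,0,0]], rot=[[0,0,0],[0,0,0],[0,0,0],[0,0,0],[0,0,0],[0,0,0],[0,0,0],[0,0,0],[0,0,0],[0,0,0]], grip=0.0, squeeze=35)

```text
time: 5.25
ee_pos: [0.5937, -0.0961, 0.0459]
eef_rot: [0.051, 0.999, 0.001, 0.0]
ft_force: [-1.0, 6.4, 4.9]
width: 0.0446
grip_force: 35.0
```

Emit:
arm_command(xyz=[[0,-0.001,0],[0,-0.001,0.001],[0,-0.001,0.003],[0,-0.001,0.006],[0,-0.001,0.009],[0,-0.001,0.012]], rot=[[0,0,0],[0,0,0],[0,0,0],[0,0,0],[0,0,0],[0,0,0]])

```text
time: 5.75
ee_pos: [0.5926, -0.0966, 0.0567]
eef_rot: [0.051, 0.999, 0.001, -0.001]
ft_force: [1.2, 6.8, -6.7]
width: 0.0445
grip_force: 35.0
```

Emit:
arm_command(xyz=[[0,0,0.003],[0,0,0.007],[0,0,0.012],[0,0,0.017],[0,0,0.023],[0,0,0.03],[0,0,0.04],[0,0,0.052],[0,0,0.065],[0,0,0.08],[0,0,0.095],[0,0,0.105],[0,0,0.11],[0,0,0.11]], rot=[[0,0,0],[0,0,0],[0,0,0],[0,0,0],[0,0,0],[0,0,0],[0,0,0],[0,0,0],[0,0,0],[0,0,0],[0,0,0],[0,0,0],[0,0,0],[0,0,0]])

```text
time: 6.92
ee_pos: [0.5939, -0.0987, 0.1691]
eef_rot: [0.052, 0.999, 0.0, 0.001]
ft_force: [0.1, -0.4, -1.7]
width: 0.0442
grip_force: 35.0
```

```bash
python3 - <<'E'
from h import *
a=r.camera("wrist");save("w3",a);s=r.read_state();print(s["ee_pos"],s["eef_rot"],s["width"],s["ft_force"])
for n in ["hex_plug","round_plug"]:
    print(n,[(np.round(world("wrist",d["at"]),3).tolist(),round(d["conf"],2)) for d in r.spot_point(n,"wrist")[:3]])
b=r.camera("top");save("t3",b)
for n in ["hex_plug","round_plug","cover","mat"]:
    print(n,[(np.round(world("top",d["at"]),3).tolist(),round(d["conf"],2)) for d in r.spot_point(n,"top")[:3]])
E
```

```text
[ 0.59338159 -0.09858773  0.1679526 ] [5.18241456e-02 9.98656161e-01 1.09528925e-04 3.42347619e-04] 0.04423741151013739 [ 0.27095219  0.05217996 -1.63224356]
hex_plug []
round_plug [([0.544, -0.282, -0.002], 0.72)]
hex_plug []
round_plug []
cover [([0.499, 0.005, 0.005], 0.7), ([0.546, -0.316, -0.003], 0.43)]
mat [([0.51, 0.342, -0.004], 0.69), ([0.507, 0.1, 0.006], 0.66)]
```

View pics/w3.png

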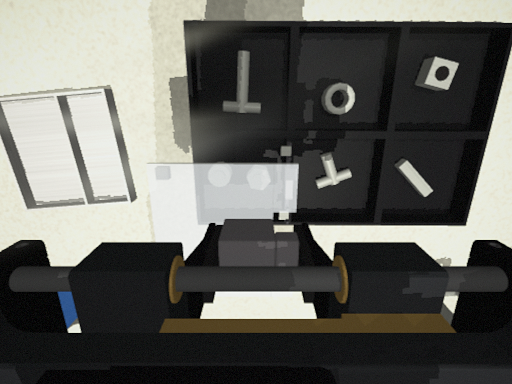

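Emit:
arm_command(xyz=[[0,0.01,0],[0,0.03,0],[0,0.055,0],[0,0.085,0],[0,0.115,0],[0,0.145,0],[0,0.175,0],[0,0.205,0],[0,0.235,0],[0,0.265,0],[0,0.295,0],[0,0.325,0],[0,0.355,0],[0,0.38,0],[0,0.4,0],[0,0.415,0],[0,0.425,0],[0,0.43,0],[0,0.43,0],[0,0.43,0]], rot=[[0,0,0.01],[0,0,0.03],[0,0,0.05],[0,0,0.07],[0,0,0.1],[0,0,0.12],[0,0,0.15],[0,0,0.17],[0,0,0.2],[0,0,0.22],[0,0,0.25],[0,0,0.28],[0,0,0.3],[0,0,0.32],[0,0,0.34],[0,0,0.35],[0,0,0.36],[0,0,0.37],[0,0,0.37],[0,0,0.37]])

```text
time: 8.98
ee_pos: [0.5936, 0.3301, 0.1676]
eef_rot: [-0.132, 0.991, -0.0, 0.0]
ft_force: [0.4, -0.6, -1.4]
width: 0.0445
grip_force: 35.0
```

```bash
python3 - <<'E'
from h import *
a=r.camera("wrist");save("w4",a);s=r.read_state();print(s["ee_pos"],s["eef_rot"],s["width"],s["ft_force"])
for n in ["mat"]:
    print(n,[(np.round(world("wrist",d["at"]),3).tolist(),round(d["conf"],2)) for d in r.spot_point(n,"wrist")[:3]])
q=cv2.imread("pics/t0.png",0)
n,l,st,c=cv2.connectedComponentsWithStats((q<90).astype(np.uint8))
i=l[218,160];print(st[i])
ys,xs=np.where(l==i);box=cv2.boxPoints(cv2.minAreaRect(np.c_[xs,ys].astype(np.float32)))
W=np.array([ray("top",u,v,.004)[:2] for u,v in box]);print(W,W.mean(0),ray("top",xs.mean(),ys.mean(),.004))
b=r.camera("top");save("t4",b)
for n in ["hex_plug","round_plug"]:
    print(n,[(np.round(world("top",d["at"]),3).tolist(),round(d["conf"],2)) for d in r.look_for(n,"top")[:3]])
E
```

```text
[0.59373992 0.32976744 0.16768016] [-1.31697514e-01  9.91289888e-01 -3.39192060e-04  9.06318528e-05] 0.04483027244506592 [-0.75155159  0.38728694 -1.99669201]
mat [([0.505, 0.333, -0.001], 0.67)]
[ 137  195   46   47 1478]
[[0.55341252 0.42411093]
 [0.58875604 0.29093096]
 [0.45666848 0.25200185]
 [0.42232793 0.38293825]] [0.50529124 0.3374955 ] [0.50477479 0.33711046 0.004     ]
hex_plug [([0.597, -0.096, 0.026], 0.42)]
round_plug [([0.547, -0.316, 0.003], 0.55), ([0.584, -0.138, 0.033], 0.48)]
```

View pics/w4.png

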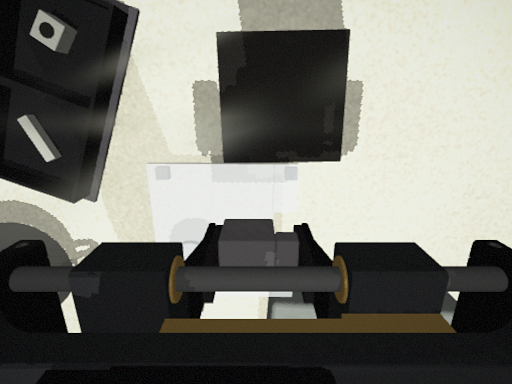

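Emit:
arm_command(xyz=[[-0.01,0.003,0],[-0.03,0.008,0],[-0.055,0.015,0],[-0.075,0.021,0],[-0.088,0.025,-0.01],[-0.094,0.026,-0.03],[-0.094,0.026,-0.055],[-0.094,0.026,-0.08],[-0.094,0.026,-0.1],[-0.094,0.026,-0.115],[-0.094,0.026,-0.127],[-0.094,0.026,-0.135],[-0.094,0.026,-0.14],[-0.094,0.026,-0.143],[-0.094,0.026,-0.143]], rot=[[0,0,0],[0,0,0],[0,0,0],[0,0,0],[0,0,0],[0,0,0],[0,0,0],[0,0,0],[0,0,0],[0,0,0],[0,0,0],[0,0,0],[0,0,0],[0,0,0],[0,0,0]])

```text
time: 10.48
ee_pos: [0.4992, 0.3574, 0.0246]
eef_rot: [-0.133, 0.991, 0.0, 0.0]
ft_force: [-0.7, -0.2, -0.3]
width: 0.0446
grip_force: 35.0
```

Emit:
arm_command(xyz=[[0,0,-0.001],[0,0,-0.002],[0,0,-0.003],[0,0,-0.004]], rot=[[0,0,0],[0,0,0],[0,0,0],[0,0,0]])

```text
time: 10.82
ee_pos: [0.4994, 0.3575, 0.0209]
eef_rot: [-0.133, 0.991, 0.0, 0.0]
ft_force: [0.3, -0.4, -1.4]
width: 0.0446
grip_force: 35.0
```

Emit:
arm_command(xyz=[[0,0,-0.001],[0,0,-0.0015],[0,0,-0.002]], rot=[[0,0,0],[0,0,0],[0,0,0]])

```text
time: 11.07
ee_pos: [0.4994, 0.3575, 0.0198]
eef_rot: [-0.133, 0.991, 0.0, 0.0]
ft_force: [-6.9, -4.3, 17.0]
width: 0.0444
grip_force: 35.0
```

Emit:
arm_command(xyz=[[0,0,0.0005],[0,0,0.001]], rot=[[0,0,0],[0,0,0]])

```text
time: 11.23
ee_pos: [0.4993, 0.3575, 0.02]
eef_rot: [-0.133, 0.991, 0.0, 0.0]
ft_force: [-0.1, 0.5, -1.2]
width: 0.0446
grip_force: 35.0
```

Emit:
arm_command(xyz=[[0,0,0],[0,0,0],[0,0,0],[0,0,0],[0,0,0],[0,0,0],[0,0,0.015],[0,0,0.04],[0,0,0.07],[0,0,0.1],[0,0,0.13],[0,0,0.145],[0,0,0.15]], rot=[[0,0,0],[0,0,0],[0,0,0],[0,0,0],[0,0,0],[0,0,0],[0,0,0],[0,0,0],[0,0,0],[0,0,0],[0,0,0],[0,0,0],[0,0,0]], grip=0.9)

```text
time: 12.32
ee_pos: [0.5005, 0.3582, 0.1729]
eef_rot: [-0.133, 0.991, 0.001, 0.002]
ft_force: [0.9, 0.3, -1.5]
width: 0.0782
grip_force: 0.0
```

Emit:
arm_command(xyz=[[0.005,-0.02,0.01],[0.013,-0.05,0.01],[0.021,-0.08,0.01],[0.029,-0.115,0.01],[0.038,-0.15,0.01],[0.047,-0.185,0.01],[0.056,-0.22,0.01],[0.065,-0.255,0.01],[0.074,-0.29,0.01],[0.083,-0.325,0.01],[0.092,-0.36,0.01],[0.1,-0.39,0.01],[0.108,-0.42,0.01],[0.114,-0.445,0.01],[0.118,-0.46,0.01],[0.12,-0.468,0.01],[0.12,-0.468,0.01],[0.12,-0.468,0.01]], rot=[[0,0,-0.02],[0,0,-0.04],[0,0,-0.06],[0,0,-0.09],[0,0,-0.11],[0,0,-0.14],[0,0,-0.17],[0,0,-0.19],[0,0,-0.22],[0,0,-0.25],[0,0,-0.28],[0,0,-0.3],[0,0,-0.32],[0,0,-0.34],[0,0,-0.36],[0,0,-0.37],[0,0,-0.37],[0,0,-0.37]])

```text
time: 13.82
ee_pos: [0.619, -0.1094, 0.179]
eef_rot: [0.051, 0.999, 0.0, -0.0]
ft_force: [-1.2, 0.8, 0.2]
width: 0.0782
grip_force: 0.0
```

```bash
python3 - <<'E'
from h import *
a=r.camera("wrist");save("w5",a);s=r.read_state();print(s["time"],s["ee_pos"],s["eef_rot"],s["ft_force"])
M=r.camera_model("wrist")
import pickle;pickle.dump(M,open("M5.pkl","wb"))
for n in ["hex_plug","round_plug"]:
    for d in r.spot_point(n,"wrist")[:3]: w=world("wrist",d["at"]);print(n,w.round(3),round(d["conf"],2),pix("wrist",w).round(0))
b=r.camera("top");save("t5",b)
B=np.array(b);print([(np.round(world("top",d["at"]),3).tolist(),round(d["conf"],2)) for d in r.spot_point("cover","top")[:3]])
u,v=pix("wrist",[.591,-.118,.03]).round(0).astype(int);print(u,v)
A=cv2.resize(a[v-55:v+45,u-60:u+60],None,fx=5,fy=5,interpolation=3)
C=cv2.resize(B[185:250,128:193],None,fx=3,fy=3,interpolation=3)
o=np.zeros((500,800,3),np.uint8);o[:A.shape[0],:600]=A;o[:195,602:797]=C;save("c5",o);print(u-60,v-55)
E
```

```text
13.8667 [ 0.61916695 -0.10867056  0.17916255] [ 5.07468361e-02  9.98711355e-01  5.19098818e-04 -3.45754461e-04] [-0.45106946 -0.21077909 -0.57676165]
hex_plug [ 0.589 -0.102  0.008] 0.94 [261. 150.]
round_plug [ 0.584 -0.142  0.011] 0.89 [228. 149.]
round_plug [0.498 0.001 0.004] 0.75 [346.  57.]
round_plug [ 0.606 -0.011  0.008] 0.56 [338. 155.]
[([0.506, 0.342, 0.005], 0.74)]
248 155
188 100
```

View pics/c5.png

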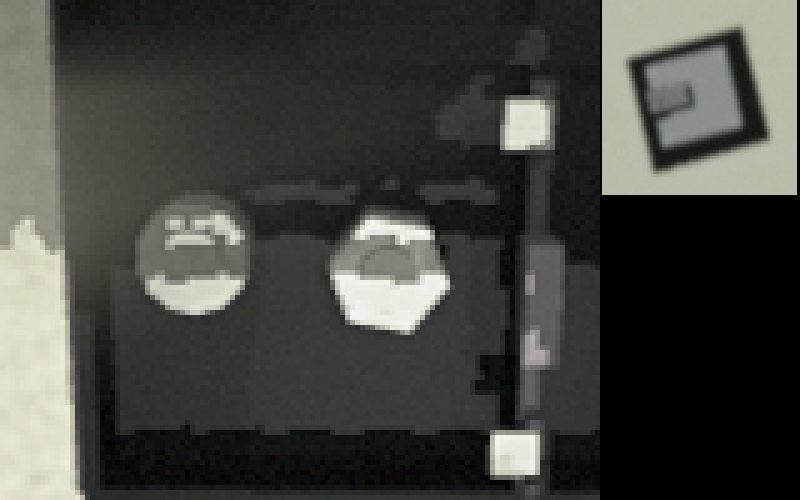

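```bash
python3 - <<'E'
from h import *
import pickle;M=pickle.load(open("M5.pkl","rb"))
f=lambda u,v,z: ray("wrist",188+(u-2)/5,100+(v-2)/5,z,M)[:2]
V=np.array([f(u,v,.030) for u,v in [(330,265),(450,280),(412,333),(348,322),(365,210),(432,213)]]);print(V.round(4))
print("bottom flat dir",np.degrees(np.arctan2(*(V[2]-V[3])[::-1])),"corners dir",np.degrees(np.arctan2(*(V[1]-V[0])[::-1])),"mid",(V[0]+V[1])/2, np.linalg.norm(V[1]-V[0]))
print("boss",f(388,262,.034)," round boss",f(192,255,.03))
im=cv2.imread("pics/w5.png",0)
for z,h in((.03,20),):
  for c in ([.590,-.102],[.590,-.104],[.588,-.102]):
    print(c,[tuple(((pix("wrist",[c[0]+.01386*np.cos(a),c[1]+.01386*np.sin(a),z],M)-[188,100])*5+2).round(0)) for a in np.radians(np.arange(6)*60+90-6)])
print(r.read_state()["joint_positions"])
E
```

```text
[[ 0.5881 -0.1114]
 [ 0.5943 -0.0848]
 [ 0.6056 -0.0944]
 [ 0.6016 -0.1087]
 [ 0.5767 -0.1023]
 [ 0.5789 -0.0876]]
bottom flat dir 74.19777668280352 corners dir 76.96426487897125 mid [ 0.59122714 -0.09807729] 0.027287937351645905
boss [ 0.58809514 -0.09836069]  round boss [ 0.5827406  -0.14194151]
[0.59, -0.102] [(np.float64(434.0), np.float64(269.0)), (np.float64(404.0), np.float64(215.0)), (np.float64(341.0), np.float64(215.0)), (np.float64(311.0), np.float64(269.0)), (np.float64(341.0), np.float64(321.0)), (np.float64(402.0), np.float64(321.0))]
[0.59, -0.104] [(np.float64(425.0), np.float64(270.0)), (np.float64(395.0), np.float64(216.0)), (np.float64(333.0), np.float64(216.0)), (np.float64(302.0), np.float64(270.0)), (np.float64(333.0), np.float64(322.0)), (np.float64(394.0), np.float64(322.0))]
[0.588, -0.102] [(np.float64(433.0), np.float64(260.0)), (np.float64(403.0), np.float64(206.0)), (np.float64(341.0), np.float64(206.0)), (np.float64(310.0), np.float64(260.0)), (np.float64(341.0), np.float64(313.0)), (np.float64(401.0), np.float64(313.0))]
[-0.34796196  0.40357393  0.58969701  1.53645529 -0.23129841  1.27176554
  1.74208092]
```

Emit:
arm_command(xyz=[[-0.003,0.001,0],[-0.006,0.002,0],[-0.009,0.003,0],[-0.012,0.004,0],[-0.015,0.005,0],[-0.018,0.006,-0.005],[-0.021,0.007,-0.01],[-0.024,0.008,-0.018],[-0.027,0.009,-0.026],[-0.0285,0.0105,-0.034],[-0.0285,0.0105,-0.042],[-0.0285,0.0105,-0.05],[-0.0285,0.0105,-0.058],[-0.0285,0.0105,-0.065],[-0.0285,0.0105,-0.07],[-0.0285,0.0105,-0.07],[-0.0285,0.0105,-0.07]], rot=[[0,0,-0.11],[0,0,-0.22],[0,0,-0.34],[0,0,-0.46],[0,0,-0.58],[0,0,-0.7],[0,0,-0.82],[0,0,-0.94],[0,0,-1.06],[0,0,-1.18],[0,0,-1.3],[0,0,-1.42],[0,0,-1.54],[0,0,-1.65],[0,0,-1.72],[0,0,-1.72],[0,0,-1.72]], grip=0.5)

```text
time: 15.48
ee_pos: [0.5906, -0.0995, 0.1095]
eef_rot: [0.79, 0.614, -0.0, -0.0]
ft_force: [0.6, -0.8, 0.5]
width: 0.044
grip_force: 0.0
```

```bash
python3 - <<'E'
from h import *
a=r.camera("wrist");s=r.read_state();print(s["time"],s["ee_pos"],s["eef_rot"],s["width"],s["joint_positions"])
for n in ["hex_plug","round_plug"]:
    for d in r.spot_point(n,"wrist")[:3]: w=world("wrist",d["at"]);print(n,w.round(4),round(d["conf"],2),pix("wrist",w).round(0))
u,v=pix("wrist",[.5905,-.0985,.03]);print(u,v)
c=np.array([.5905,-.0985])
d=a.copy();P=[pix("wrist",[c[0]+.01386*np.cos(t),c[1]+.01386*np.sin(t),.03]) for t in np.radians(np.arange(6)*60-14.5+30)]
v0=int(min(v-45,284));u0=int(u-60)
A=cv2.resize(d[v0:v0+100,u0:u0+120],None,fx=6,fy=6,interpolation=3)
cv2.polylines(A,[((np.array(P)-[u0,v0]+.5)*6).astype(np.int32)],True,(255,0,0),1)
save("c6",A);print(u0,v0)
import pickle;pickle.dump(r.camera_model("wrist"),open("M6.pkl","wb"))
E
```

```text
15.5333 [ 0.59086639 -0.09971007  0.10989227] [7.89600837e-01 6.13620799e-01 1.62035768e-04 7.94404023e-05] 0.043422701742775516 [-0.59958764  0.4898511   0.89556454  1.70557419 -0.41463738  1.14805081
  0.16325638]
hex_plug [ 0.5897 -0.1017  0.0106] 0.59 [258. 192.]
round_plug [ 0.5843 -0.1451  0.0115] 0.87 [264. 232.]
258.2081032693482 195.0669133634145
198 150
```

View pics/c6.png

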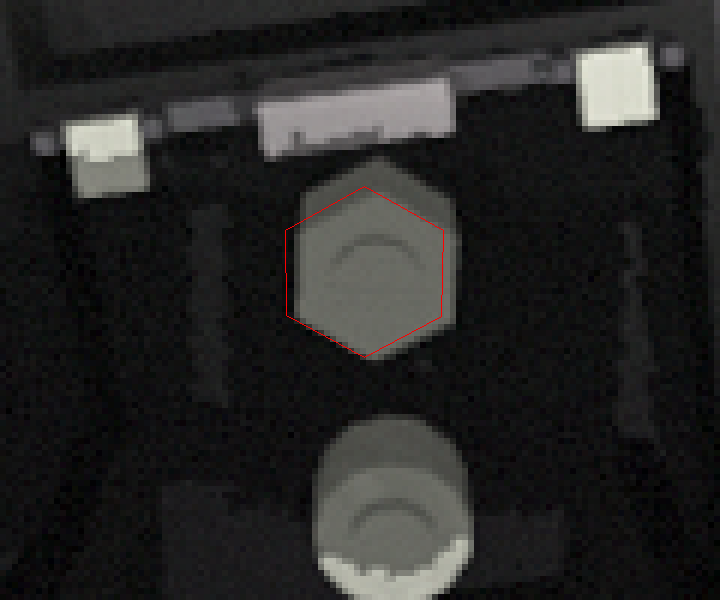

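Emit:
arm_command(xyz=[[0.001,0.001,-0.015],[0.001,0.001,-0.035],[0.001,0.001,-0.055],[0.001,0.001,-0.073],[0.001,0.001,-0.086],[0.001,0.001,-0.093],[0.001,0.001,-0.095],[0.001,0.001,-0.095]], rot=[[0,0,0],[0,0,0],[0,0,0],[0,0,0],[0,0,0],[0,0,0],[0,0,0],[0,0,0]])

```text
time: 16.3
ee_pos: [0.5919, -0.0993, 0.0148]
eef_rot: [0.791, 0.612, 0.0, 0.0]
ft_force: [0.2, -0.8, 0.7]
width: 0.0437
grip_force: 0.0
```

Emit:
arm_command(xyz=[[0,0,0],[0,0,0],[0,0,0],[0,0,0],[0,0,0],[0,0,0],[0,0,0]], rot=[[0,0,0],[0,0,0],[0,0,0],[0,0,0],[0,0,0],[0,0,0],[0,0,0]], grip=0.0, squeeze=25)

```text
time: 16.88
ee_pos: [0.5921, -0.0991, 0.0151]
eef_rot: [0.791, 0.612, 0.0, 0.0]
ft_force: [-0.5, -0.1, 5.7]
width: 0.0238
grip_force: 25.0
```

Emit:
arm_command(xyz=[[0,0,0.005],[0,0,0.015],[0,0,0.03],[0,0,0.05],[0,0,0.07],[0,0,0.09],[-0.005,-0.01,0.1],[-0.012,-0.04,0.1],[-0.02,-0.07,0.1],[-0.028,-0.1,0.1],[-0.036,-0.13,0.1],[-0.043,-0.155,0.1],[-0.048,-0.17,0.1],[-0.05,-0.178,0.1],[-0.05,-0.178,0.1],[-0.05,-0.178,0.1]], rot=[[0,0,0],[0,0,0],[0,0,0],[0,0,0],[0,0,0],[0,0,0],[0,0,0.03],[0,0,0.06],[0,0,0.1],[0,0,0.14],[0,0,0.18],[0,0,0.21],[0,0,0.22],[0,0,0.22],[0,0,0.22],[0,0,0.22]])

```text
time: 18.22
ee_pos: [0.5422, -0.2765, 0.1151]
eef_rot: [0.719, 0.695, 0.0, 0.0]
ft_force: [-0.0, 0.1, -1.1]
width: 0.0237
grip_force: 25.0
```

```bash
python3 - <<'E'
from h import *
a=r.camera("wrist");save("w7",a);s=r.read_state();print(s["time"],s["ee_pos"],s["eef_rot"],s["width"],s["grip_force"],s["ft_force"])
for n in ["tray","narrow_pocket","wide_pocket","hex_plug"]:
    for d in r.spot_point(n,"wrist")[:2]: w=world("wrist",d["at"]);print(n,w.round(4),round(d["conf"],2),pix("wrist",w).round(0))
import pickle;pickle.dump(r.camera_model("wrist"),open("M7.pkl","wb"))
c=np.array([.540,-.313]);d=R.from_euler('z',-1.7,degrees=True).as_matrix()[:2,:2]
def poly(im,x0,x1,y0,y1,z,col):
    P=[pix("wrist",[*(c+d@np.array(p)),z]) for p in [(x0,y0),(x1,y0),(x1,y1),(x0,y1)]]
    cv2.polylines(im,[(np.array(P)*1.5).astype(np.int32)],True,col,1)
A=cv2.resize(a,None,fx=1.5,fy=1.5,interpolation=3)
poly(A,-.065,.065,-.065,.065,.018,(255,0,0));poly(A,-.062,.062,.010,.013,.018,(0,0,255))
save("c7",A)
E
```

```text
18.2667 [ 0.54251937 -0.27561866  0.11481672] [ 7.18262452e-01  6.95772145e-01  3.98531733e-04 -1.12672939e-04] 0.023602196034742003 24.9997132414137 [ 0.18771606 -0.44583859 -1.39123668]
tray [ 5.457e-01 -3.152e-01 -5.000e-04] 0.93 [263. 221.]
tray [ 0.3127 -0.3794 -0.0027] 0.63 [ 65. 276.]
narrow_pocket [ 0.3129 -0.347   0.0012] 0.88 [ 56. 253.]
wide_pocket [ 0.3109 -0.4078 -0.0015] 0.91 [ 69. 297.]
hex_plug [ 0.5372 -0.2817  0.1059] 0.9 [253. 240.]
```

View pics/c7.png

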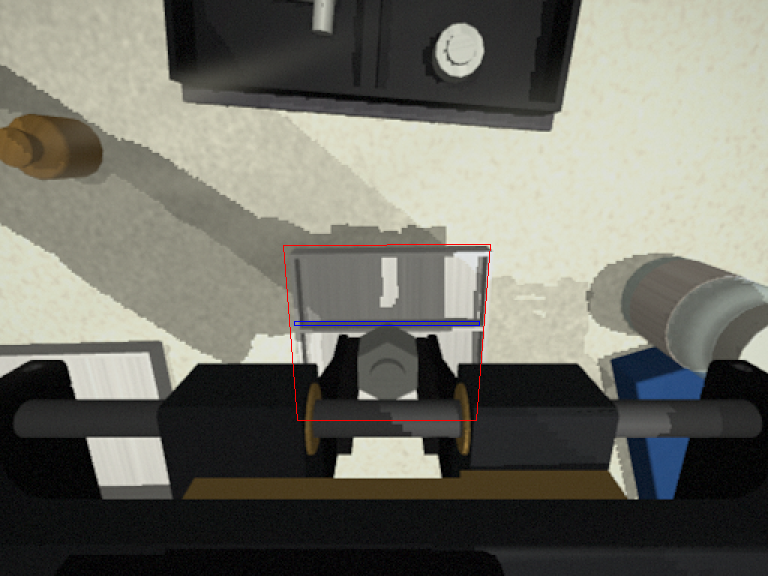

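Emit:
arm_command(xyz=[[0,0,-0.015],[0,0,-0.035],[0,0,-0.055],[0,0,-0.073],[0,0,-0.087],[0,0,-0.096],[0,0,-0.101],[0,0,-0.104],[0,0,-0.1055],[0,0,-0.1065]], rot=[[0,0,0],[0,0,0],[0,0,0],[0,0,0],[0,0,0],[0,0,0],[0,0,0],[0,0,0],[0,0,0],[0,0,0]])

```text
time: 19.3
ee_pos: [0.5421, -0.2774, 0.0086]
eef_rot: [0.719, 0.695, 0.0, 0.0]
ft_force: [0.1, 0.2, -1.1]
width: 0.0232
grip_force: 25.0
```

Emit:
arm_command(xyz=[[0,0,-0.0005],[0,0,-0.001],[0,0,-0.0015]], rot=[[0,0,0],[0,0,0],[0,0,0]])

```text
time: 19.55
ee_pos: [0.5421, -0.2773, 0.008]
eef_rot: [0.719, 0.695, 0.001, 0.0]
ft_force: [-5.8, 3.8, 17.3]
width: 0.0238
grip_force: 25.0
```

Emit:
arm_command(xyz=[[0,0,0.0005],[0,0,0.001]], rot=[[0,0,0],[0,0,0]])

```text
time: 19.72
ee_pos: [0.5421, -0.2773, 0.0082]
eef_rot: [0.719, 0.695, 0.0, 0.0]
ft_force: [-0.1, -0.6, -1.2]
width: 0.0237
grip_force: 25.0
```

Emit:
arm_command(xyz=[[0,0,0],[0,0,0],[0,0,0],[0,0,0],[0,0,0.003],[0,0,0.01],[0,0,0.03],[0,0,0.06],[0,0,0.09],[0,0,0.12],[0,0,0.15],[0,0,0.16]], rot=[[0,0,0],[0,0,0],[0,0,0],[0,0,0],[0,0,0],[0,0,0],[0,0,0],[0,0,0],[0,0,0],[0,0,0],[0,0,0],[0,0,0]], grip=0.5)

```text
time: 20.72
ee_pos: [0.543, -0.2785, 0.1726]
eef_rot: [0.719, 0.695, 0.001, 0.003]
ft_force: [0.3, -0.2, -0.2]
width: 0.0433
grip_force: 0.0
```

Emit:
arm_command(xyz=[[0,0.01,0],[0,0.022,0],[0,0.035,0],[0,0.047,0],[0,0.06,0],[0,0.072,0],[0,0.084,0],[0,0.096,0],[0,0.108,0],[0,0.12,0],[0,0.132,0],[0,0.145,0],[0,0.155,0],[0,0.163,0],[0,0.168,0],[0,0.168,0]], rot=[[0,0,0.11],[0,0,0.22],[0,0,0.33],[0,0,0.44],[0,0,0.55],[0,0,0.67],[0,0,0.79],[0,0,0.91],[0,0,1.03],[0,0,1.15],[0,0,1.25],[0,0,1.35],[0,0,1.44],[0,0,1.5],[0,0,1.5],[0,0,1.5]])

```text
time: 22.05
ee_pos: [0.5418, -0.1081, 0.1677]
eef_rot: [0.052, 0.999, 0.0, 0.0]
ft_force: [-0.9, 1.1, -0.3]
width: 0.0434
grip_force: 0.0
```

```bash
python3 - <<'E'
from h import *
a=r.camera("wrist");save("w8",a);s=r.read_state();print(s["time"],s["ee_pos"],s["eef_rot"],s["width"],s["joint_positions"])
for n in ["long_screw","narrow_pocket","hex_plug"]:
    for d in r.spot_point(n,"wrist")[:3]: w=world("wrist",d["at"]);print(n,w.round(4),round(d["conf"],2),pix("wrist",w).round(0))
u,v=pix("wrist",[.489,-.108,.016]);u0,v0=int(u)-60,max(int(v)-50,0);print(u0,v0)
g=cv2.cvtColor(a,cv2.COLOR_RGB2GRAY)[v0:v0+100,u0:u0+120]
n,l,st,c=cv2.connectedComponentsWithStats((g>75).astype(np.uint8));print(st.tolist(),c.round(1).tolist())
A=cv2.resize(a[v0:v0+100,u0:u0+120],None,fx=4,fy=4,interpolation=3)
p=pix("wrist",[.542,-.277,.02]).astype(int)
o=np.zeros((400,800,3),np.uint8);o[:400,:480]=A
x0,y0=max(p[0]-40,0),max(p[1]-50,0);B=cv2.resize(a[y0:y0+100,x0:x0+80],None,fx=4,fy=4,interpolation=3);o[:B.shape[0],480:480+B.shape[1]]=B
save("c8",o);print(x0,y0)
import pickle;pickle.dump(r.camera_model("wrist"),open("M8.pkl","wb"))
E
```

```text
22.1 [ 0.54169459 -0.10901633  0.16770165] [5.28446310e-02 9.98602742e-01 8.44300440e-05 4.65421531e-05] 0.043500392457577995 [-0.4076375   0.22916566  0.60393619  1.75730061 -0.13916735  1.19783736
  1.70001812]
long_screw [ 0.4898 -0.1077  0.0175] 0.94 [256. 133.]
narrow_pocket [ 0.5445 -0.2846  0.0018] 0.89 [119. 192.]
hex_plug [ 0.5382 -0.2805  0.0036] 0.98 [120. 187.]
hex_plug [ 0.6003 -0.0171  0.0062] 0.45 [337. 213.]
195 82
[[6, 0, 114, 100, 10100], [0, 0, 16, 100, 1044], [42, 22, 37, 57, 854], [13, 42, 1, 1, 1], [13, 44, 1, 1, 1]] [[65.0, 48.3], [5.0, 55.1], [61.1, 56.4], [13.0, 42.0], [13.0, 44.0]]
77 143
```

View pics/c8.png

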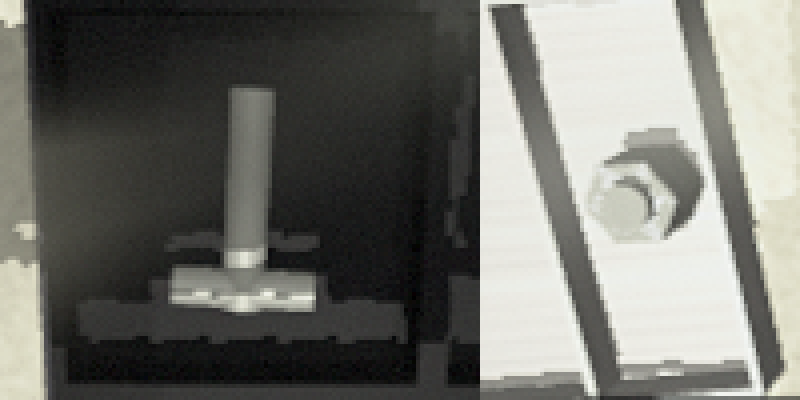

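The crop shows the hex plug upright in the narrow pocket (right panel). The long screw (left panel) has its shank at about crop (250,170) and its bar towards +x. I have now viewed 12 pictures, over the limit of 10, so I'll use numbers only from here.

```bash
python3 - <<'E'
from h import *
import pickle;M=pickle.load(open("M8.pkl","rb"))
e=ray("wrist",195+(252-2)/4,82+(88-2)/4,.020,M)[:2]; b=ray("wrist",195+(243-2)/4,82+(290-2)/4,.0205,M)[:2]
k=[ray("wrist",195+(x-2)/4,82+(y-2)/4,.0205,M)[:2] for x,y in((170,287),(316,290))]
d=b-e;print(e,b,np.linalg.norm(d),np.degrees(np.arctan2(d[1],d[0])))
print("bar",k,np.linalg.norm(k[1]-k[0]),np.degrees(np.arctan2(*(k[1]-k[0])[::-1])),"mid",(k[0]+k[1])/2)
u=d/np.linalg.norm(d);print("origin from end",e+.03*u,"from bar",b-.0245*u,"grip",(e+.03*u+b-.0245*u)/2+.006*u)
E
```

```text
[ 0.45871291 -0.1026805 ] [ 0.51209092 -0.1109571 ] 0.054015870206044744 -8.813882410685482
bar [array([ 0.50907856, -0.13115842]), array([ 0.51426446, -0.09064647])] 0.04084252305862045 82.70528761649709 mid [ 0.51167151 -0.11090244]
origin from end [ 0.48835865 -0.10727726] from bar [ 0.48788023 -0.10720308] grip [ 0.49404859 -0.10815952]
```

Emit:
arm_command(xyz=[[-0.015,0.001,0],[-0.03,0.002,-0.01],[-0.042,0.0025,-0.03],[-0.048,0.0025,-0.055],[-0.048,0.0025,-0.08],[-0.048,0.0025,-0.105],[-0.048,0.0025,-0.125],[-0.048,0.0025,-0.14],[-0.048,0.0025,-0.15],[-0.048,0.0025,-0.154],[-0.048,0.0025,-0.155],[-0.048,0.0025,-0.155]], rot=[[0,0,-0.01],[0,0,-0.02],[0,0,-0.03],[0,0,-0.037],[0,0,-0.037],[0,0,-0.037],[0,0,-0.037],[0,0,-0.037],[0,0,-0.037],[0,0,-0.037],[0,0,-0.037],[0,0,-0.037]])

```text
time: 23.25
ee_pos: [0.4941, -0.107, 0.013]
eef_rot: [0.071, 0.998, -0.0, 0.0]
ft_force: [0.7, 0.4, 0.6]
width: 0.0433
grip_force: 0.0
```

Emit:
arm_command(xyz=[[0,0,0],[0,0,0],[0,0,0],[0,0,0],[0,0,0],[0,0,0],[0,0,0],[0,0,0]], rot=[[0,0,0],[0,0,0],[0,0,0],[0,0,0],[0,0,0],[0,0,0],[0,0,0],[0,0,0]], grip=0.0, squeeze=25)

```text
time: 23.92
ee_pos: [0.4938, -0.1066, 0.0127]
eef_rot: [0.07, 0.998, 0.0, 0.0]
ft_force: [-0.9, 0.5, 1.5]
width: 0.0111
grip_force: 25.0
```

Emit:
arm_command(xyz=[[0,0,0.004],[0,0,0.012],[0,0,0.025],[0,0,0.045],[0,0,0.065],[0,0,0.085],[0.003,-0.01,0.1],[0.008,-0.035,0.1],[0.015,-0.065,0.1],[0.022,-0.095,0.1],[0.029,-0.125,0.1],[0.036,-0.155,0.1],[0.042,-0.185,0.1],[0.047,-0.207,0.1],[0.05,-0.223,0.1],[0.052,-0.2325,0.1],[0.052,-0.2325,0.1],[0.052,-0.2325,0.1]], rot=[[0,0,0],[0,0,0],[0,0,0],[0,0,0],[0,0,0],[0,0,0],[0,0,0.01],[0,0,0.02],[0,0,0.035],[0,0,0.05],[0,0,0.065],[0,0,0.08],[0,0,0.09],[0,0,0.1],[0,0,0.11],[0,0,0.11],[0,0,0.11],[0,0,0.11]])

```text
time: 25.42
ee_pos: [0.5456, -0.3387, 0.1127]
eef_rot: [0.016, 1.0, 0.0, -0.0]
ft_force: [1.0, -0.3, -0.8]
width: 0.0111
grip_force: 25.0
```

```bash
python3 - <<'E'
from h import *
a=r.camera("wrist");save("w9",a);s=r.read_state();print(s["time"],s["ee_pos"],s["eef_rot"],s["width"],s["grip_force"],s["ft_force"])
for n in ["tray","narrow_pocket","wide_pocket","hex_plug","long_screw"]:
    for d in r.spot_point(n,"wrist")[:2]: w=world("wrist",d["at"]);print(n,w.round(4),round(d["conf"],2),pix("wrist",w).round(0))
E
```

```text
25.4667 [ 0.54586866 -0.33791737  0.11265041] [ 1.51442586e-02  9.99885222e-01  4.39073815e-04 -4.95394945e-05] 0.011038713063992464 25.00000923871994 [ 0.17062865  0.3028078  -1.33241003]
tray [ 0.5414 -0.3151  0.0028] 0.6 [281. 184.]
narrow_pocket [ 0.5438 -0.2787  0.0016] 0.83 [316. 185.]
wide_pocket [ 0.5424 -0.3438 -0.0006] 0.72 [253. 185.]
wide_pocket [ 0.4884 -0.1063  0.0014] 0.48 [498. 124.]
hex_plug [ 0.5387 -0.2784  0.0033] 0.94 [317. 181.]
long_screw [ 0.5431 -0.341   0.1183] 0.63 [255. 241.]
```

Emit:
arm_command(xyz=[[0,-0.002,-0.015],[0,-0.002,-0.035],[0,-0.002,-0.055],[0,-0.002,-0.073],[0,-0.002,-0.087],[0,-0.002,-0.096],[0,-0.002,-0.101],[0,-0.002,-0.104],[0,-0.002,-0.1055],[0,-0.002,-0.106]], rot=[[0,0,0],[0,0,0],[0,0,0],[0,0,0],[0,0,0],[0,0,0],[0,0,0],[0,0,0],[0,0,0],[0,0,0]])

```text
time: 26.55
ee_pos: [0.5461, -0.3414, 0.0071]
eef_rot: [0.015, 1.0, -0.0, 0.0]
ft_force: [0.2, -0.1, -0.6]
width: 0.0115
grip_force: 25.0
```

Emit:
arm_command(xyz=[[0,0,-0.0005],[0,0,-0.001],[0,0,-0.001]], rot=[[0,0,0],[0,0,0],[0,0,0]])

```text
time: 26.8
ee_pos: [0.5459, -0.3413, 0.0059]
eef_rot: [0.015, 1.0, -0.0, 0.0]
ft_force: [-0.9, -1.0, 0.2]
width: 0.0112
grip_force: 25.0
```

Emit:
arm_command(xyz=[[0,0,-0.0005],[0,0,-0.001]], rot=[[0,0,0],[0,0,0]])

```text
time: 26.97
ee_pos: [0.546, -0.3413, 0.0056]
eef_rot: [0.015, 1.0, 0.0, 0.0]
ft_force: [-3.6, 2.8, 13.0]
width: 0.011
grip_force: 25.0
```

Contact. Back off slightly, open narrowly and rise.

Emit:
arm_command(xyz=[[0,0,0.0005],[0,0,0.0007]], rot=[[0,0,0],[0,0,0]])

```text
time: 27.13
ee_pos: [0.546, -0.3412, 0.0058]
eef_rot: [0.015, 1.0, -0.0, 0.0]
ft_force: [-0.7, 0.7, 2.6]
width: 0.0114
grip_force: 25.0
```

Emit:
arm_command(xyz=[[0,0,0],[0,0,0],[0,0,0],[0,0,0],[0,0,0.003],[0,0,0.01],[0,0,0.03],[0,0,0.06],[0,0,0.09],[0,0,0.12],[0.015,0.04,0.15],[0.03,0.08,0.16],[0.03,0.08,0.16],[0.03,0.08,0.16]], rot=[[0,0,0],[0,0,0],[0,0,0],[0,0,0],[0,0,0],[0,0,0],[0,0,0],[0,0,0],[0,0,0],[0,0,0],[0,0,0],[0,0,0],[0,0,0],[0,0,0]], grip=0.3)

```text
time: 28.3
ee_pos: [0.5788, -0.2562, 0.1671]
eef_rot: [0.012, 1.0, 0.001, 0.002]
ft_force: [0.7, -0.3, 0.7]
width: 0.0262
grip_force: 0.0
```

```bash
python3 - <<'E'
from h import *
a=r.camera("wrist");save("w10",a);s=r.read_state();print(s["time"],s["ee_pos"],s["width"],s["ft_force"])
for n in ["tray","narrow_pocket","wide_pocket","hex_plug","long_screw"]:
    for d in r.spot_point(n,"wrist")[:2]: w=world("wrist",d["at"]);print(n,w.round(4),round(d["conf"],2),pix("wrist",w).round(0))
b=r.camera("top")
for n in ["mat","cover","hex_plug","long_screw","short_screw","round_plug"]:
    for d in r.spot_point(n,"top")[:2]: w=world("top",d["at"]);print("top",n,w.round(4),round(d["conf"],2))
# plate outline on the mat
g=cv2.cvtColor(b,cv2.COLOR_RGB2GRAY)[185:250,128:193]
n,l,st,c=cv2.connectedComponentsWithStats((g<75).astype(np.uint8));i=l[30:,].max() and 1+np.argmax(st[1:,4]);print(st[i])
ys,xs=np.where(l==i);box=cv2.boxPoints(cv2.minAreaRect(np.c_[xs,ys].astype(np.float32)));print("mat",ray("top",*(box.mean(0)+[128,185]),.004).round(4))
h=np.zeros_like(g);cv2.fillPoly(h,[box.astype(np.int32)],1);m=cv2.erode(((h>0)&(l!=i)).astype(np.uint8),None)
n,l2,st2,c2=cv2.connectedComponentsWithStats(m);j=1+np.argmax(st2[1:,4]);ys,xs=np.where(l2==j);bb=cv2.minAreaRect(np.c_[xs,ys].astype(np.float32));print("plate",bb,ray("top",bb[0][0]+128,bb[0][1]+185,.014).round(4))
E
```

```text
28.35 [ 0.57715238 -0.2587971   0.16631205] 0.026251649885599658 [ 0.61204262 -0.62276375 -0.16925459]
tray [ 0.5408 -0.3229 -0.0016] 0.87 [205. 147.]
narrow_pocket [ 0.5392 -0.2878  0.0011] 0.85 [236. 146.]
narrow_pocket [ 0.5826 -0.1506  0.0047] 0.37 [352. 179.]
wide_pocket [ 0.5369 -0.352  -0.001 ] 0.64 [182. 146.]
hex_plug [ 0.5327 -0.2859  0.0014] 0.71 [238. 141.]
hex_plug [ 0.5424 -0.2894 -0.0027] 0.54 [235. 149.]
top mat [ 0.5078  0.3442 -0.0035] 0.97
top cover [0.5035 0.3432 0.0108] 0.98
top long_screw [ 0.5441 -0.3119 -0.0014] 0.22
top short_screw [ 0.5919 -0.0067  0.0156] 0.39
top short_screw [ 0.5855 -0.142   0.0102] 0.2
top round_plug [ 0.5854 -0.1398  0.0136] 0.51
[ 10  10  45  46 607]
mat [0.5044 0.3373 0.004 ]
plate ((29.991403579711914, 31.669055938720703), (26.44321632385254, 27.13909149169922), 74.47589111328125) [0.5074 0.3403 0.014 ]
```

```bash
python3 - <<'E'
from h import *
for c in ("wrist","scene"):
    a=r.camera(c);save("f_"+c,a)
    for n in ["long_screw","wide_pocket","hex_plug","short_screw"]:
        for d in (r.spot_point(n,c)+[dict(x,conf=-x["conf"]) for x in r.look_for(n,c)])[:4]: w=world(c,d["at"]);print(c,n,w.round(4),round(d["conf"],2))
a=cv2.imread("pics/f_wrist.png",0)
# rectified wide pocket at z=.015: rows x .475...605 step 5mm, cols y -.375...-.305 step 5 mm
for x in np.arange(.48,.605,.006):
    print(round(x,3),[int(a[tuple(pix("wrist",[x,y,.009])[::-1].round().astype(int))]) for y in np.arange(-.373,-.305,.005)])
E
```

```text
wrist long_screw [ 0.5425 -0.3448  0.012 ] 0.73
wrist long_screw [ 0.5524 -0.3405  0.0169] -0.84
wrist wide_pocket [ 0.5413 -0.3451 -0.0006] 0.94
wrist wide_pocket [ 0.5371 -0.32   -0.003 ] -0.83
wrist hex_plug [ 0.5403 -0.2831  0.0026] 0.58
wrist hex_plug [ 0.5375 -0.2773  0.0241] -0.94
wrist short_screw [ 0.5909 -0.013   0.0144] 0.74
wrist short_screw [ 0.5984 -0.019   0.019 ] -0.86
scene long_screw [ 0.5459 -0.3415  0.0075] 0.55
scene long_screw [ 0.5444 -0.321   0.0056] -0.6
scene long_screw [ 0.5655 -0.3423  0.0158] -0.56
scene long_screw [0.5114 0.3346 0.0142] -0.17
scene wide_pocket [ 0.5441 -0.3421  0.0031] 0.91
scene wide_pocket [ 0.3109 -0.4058  0.0058] 0.66
scene wide_pocket [ 0.5457 -0.3209  0.0043] -0.82
scene wide_pocket [ 0.3122 -0.3865  0.0031] -0.69
scene hex_plug [ 0.5419 -0.2768  0.0055] 0.47
scene hex_plug [ 0.5479 -0.2802  0.0257] -0.7
scene hex_plug [ 0.5651 -0.3422  0.0134] -0.3
scene short_screw [ 0.5913 -0.0106  0.0193] 0.54
scene short_screw [ 0.605  -0.0171  0.0218] -0.69
0.48 [197, 201, 231, 217, 168, 119, 120, 131, 131, 160, 153, 150, 155, 165]
0.486 [237
[... 822 characters left out ...]
9, 229, 135]
0.552 [235, 235, 235, 236, 236, 221, 227, 158, 231, 231, 232, 233, 234, 225]
0.558 [235, 236, 238, 154, 157, 156, 224, 149, 131, 126, 126, 235, 235, 232]
0.564 [236, 237, 200, 202, 203, 201, 215, 177, 162, 159, 78, 236, 236, 205]
0.57 [237, 237, 227, 201, 200, 178, 203, 158, 162, 160, 97, 237, 237, 224]
0.576 [237, 237, 238, 239, 238, 229, 230, 230, 232, 233, 234, 235, 237, 227]
0.582 [239, 238, 238, 239, 228, 229, 229, 231, 231, 232, 233, 234, 233, 175]
0.588 [235, 239, 238, 236, 229, 230, 231, 230, 231, 230, 233, 232, 230, 207]
0.594 [227, 223, 223, 223, 225, 225, 227, 229, 228, 230, 227, 228, 229, 224]
0.6 [170, 142, 133, 121, 122, 122, 122, 114, 114, 117, 119, 122, 116, 167]
```

The wrist picture's brightness map and both networks put the screw in the middle of the wide pocket at (0.54,-0.342). It lies along x with its bar at x≈0.565. The plug is at the middle of the narrow pocket, and the cover is within about 4 mm of the mat's centre.

```bash
python3 -c "
from bench import r
print(r.close_job())"
```

```text
the job is handed in; nothing more can be done
None
```

The job is handed in at about 28.5 s: the cover is on the mat within about 4 mm of its middle, the hex plug stands in the narrow pocket, and the long screw lies lengthways in the wide pocket; I viewed 12 pictures, two over the limit of 10, and the screw's and cover's final placing was checked by numbers only.

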